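Mount a detector carriage on the dovetail rail

TASK

Slide the detector carriage onto the dovetail rail from the rail's open tapered end, detector end first, and push it home gently until it has pressed the black stop's sprung bumper in by a few millimetres. Then turn the carriage's clamp knob clockwise until its cam grips the rail tightly, and let go with the carriage still touching the bumper. Do not jam the carriage or ram the stop, and leave the other things on the table where they are.

Things in the scene. Friction and masses are not known exactly. Their poses are not given: they have to be found in the camera images.
- rail: Fixed aluminium dovetail rail on a 60 mm wide, 8 mm thick foot. Origin: under its middle, at table height; x runs along it from the open tapered entry end towards the stop. Its head, undercut below, has a flat top 30 mm above the table and 30 mm wide, full-size from x = -110 to +110 mm.
- rail_entry (a point): Tip of the rail's entry end (x = -118 mm), on its centre line, 30 mm above the table. The last 8 mm taper as a lead-in, to about 24 mm wide and 2 mm lower on top.
- stop: Black rigid stop fixed across the rail, 16 mm along it, 50 mm wide, top 44 mm above the table. Origin on the rail's centre line at table height, axes as the rail's. From its entry-side face (x = -8 mm) a bumper screw sticks out 9 to 34 mm at 36 mm height, set differently each time and not measured; its tip yields 6 mm at 1 N/mm, then is hard. The carriage's nose must bear on it.
- carriage: Loose grey carriage, 0.25 to 0.5 kg, upright. Origin: centre of its underside; x to its detector end, which leads. Base x -45 to 45, y -30 to 36, z 0 to 20 mm. Dovetail slot along x, mid y = 0, 10 mm deep, 1.2 mm clear of the rail's head each side, 2 mm play up and down; seated, its underside is 20 mm above the table. Pose not told while held.
- nose (a point): Middle of the carriage's flat leading end face: x = 45, y = 0, z = 15 mm in the carriage's frame. It meets the bumper.
- head_grip (a point): Grip point, middle of the black detector head on the carriage (x = 22, y = 0, z = 45 mm there): a square block 26 by 26 mm, from z = 20 to 64 mm. Pinch it across its y faces; a lens tube sticks out of its +x face, a connector out of its -x face. Axes as the carriage's.
- knob (a joint): Clamp knob angle, rad, 0 to 2.0, grows clockwise from above. Upright axis at x = -28, y = 25 mm of the carriage. Starts below 0.35, open enough to slide on; turns at about 0.06 N m (to 0.4 N m when tight) and stays put. On the rail the cam begins to bite at about 0.7 to 1.2 and is tight from about 1.4; end stop at 2.0.
- knob_grip (a point): On the knob's axis, 46 mm above the carriage's underside. The knob is a flat black wing 36 mm long, 10 mm thick, 26 to 52 mm above the carriage's underside. The point turns with it: its x axis runs along the wing, which lies along the carriage's x at joint 0.
- cam: Steel eccentric disc, 17 mm across, under the knob in the carriage's side; turning the knob clockwise presses it on the side of the rail's head. Origin on the knob's axis, 4 mm above the carriage's underside.
- heatsink: Bystander, leave alone: black finned heat sink, 45 mm square, 30 mm high. Origin: centre of its underside.
- amplifier: Bystander, leave alone: brass amplifier box, 50 by 36 by 16 mm with a stub at each end. Origin: centre of its underside.
- fan: Bystander, leave alone: black square fan, 50 by 50 by 22 mm. Origin: centre of its underside.
- attenuator: Bystander, leave alone: steel and brass cylinder lying down, 52 mm long, 16 mm across. Origin: centre of its underside.
- clamp_fork: Bystander, leave alone: steel fork-shaped clamp, 69 by 34 mm, 9 mm thick. Origin: centre of its underside.
- screwdriver: Bystander, leave alone: screwdriver lying down, 160 mm long. Origin: centre of its underside.
- post_base: Bystander, leave alone: steel post 13 mm across, 50 mm high, on a 32 mm round foot. Origin: centre of its underside.
Mind the look-alikes: they are no part of the job. Of the things shaped like the carriage, the grey one is meant.

How it is judged:
On the way, in this order (a step that is already met when the one before it is completed fails the run):
1. the carriage's slot is on the rail's head, slid on from the entry end, detector end first (y of carriage in the frame of rail between -0.004 and 0.004 m and z of carriage in the frame of rail between 0.017 and 0.0235 m and angle between the x axis of carriage and the x axis of rail, either way round below 0.06 rad and x of nose in the frame of rail between -0.075 and 0.03 m), for 0.05 s.
2. the carriage is pushed home: it bears on the stop's bumper with over 2 N, the knob still open (y of carriage in the frame of rail between -0.004 and 0.004 m and z of carriage in the frame of rail between 0.017 and 0.0235 m and angle between the x axis of carriage and the x axis of rail, either way round below 0.06 rad and x of nose in the frame of stop between -0.044 and -0.008 m and contact force between carriage and stop above 2 N and value of joint knob below 0.7 rad), for 0.05 s.
At the end, for the whole second after the job is handed in: The carriage sits on the rail (within 4 mm sideways, 3.5 deg), its leading face still bearing on the stop's bumper (over 0.1 N), at rest; the knob is past 1.2 rad and its cam presses the rail with over 10 N (y of carriage in the frame of rail between -0.004 and 0.004 m and z of carriage in the frame of rail between 0.017 and 0.0235 m and angle between the x axis of carriage and the x axis of rail, either way round below 0.06 rad and x of nose in the frame of stop between -0.044 and -0.008 m and contact force between carriage and stop above 0.1 N and value of joint knob above 1.2 rad and contact force between cam and rail above 10 N and linear speed of carriage below 0.01 m/s); the robot touches nothing.
It fails at once if the carriage, its clamp still open, is driven onto the stop with more than 20 N (value of joint knob below 0.7 rad and contact force between carriage and stop above 20 N).
It fails at once if the open-clamped carriage is jammed against the rail with more than 40 N (value of joint knob below 0.7 rad and contact force between carriage and rail above 40 N).
It fails at once if a bystander is shifted by more than 20 mm (distance of any of heatsink, amplifier, fan, attenuator, clamp_fork, screwdriver, post_base from where it was at the start of the episode above 0.02 m).
It also fails if it takes over 59 s, if anything falls off the work surface, if the arm or the gripper's body presses on something with over 40 N, if the wrist force passes 120 N, or if a joint passes its speed limit or range.

ROBOT

A 6-joint arm with a two-finger parallel gripper is mounted at the origin on the work surface. World frame = base frame: x ahead of the robot, y to its left, z up, the work surface at z = 0. Lengths are in m, angles in rad, forces in N, time in s.
With the tool pointing down it reaches from about 0.35 to 0.875 m from the base axis. Payload 4.2 kg.
Tool frame: the origin (TCP) lies at the very end of the fingers, on their centre line; the grasp point (between the pads) lies 19 mm behind it; z points along the fingers, y is the direction in which the jaws open and shut (so a half turn about z gives the same grasp; the last joint's range is limited). The gripper opens to 85 mm and grips with 20 to 120 N. Pads are 22 mm wide; open, the fingers measure 114 mm over their backs; the gripper's body (76 mm by 85 mm) begins 54 mm behind the grasp point. The pads swing forward as they close: fully open they stand 13 mm farther back than shut.
Start: joints at [-0.886, 0.385, 0.008, 0, -1.194, -0.259], TCP at [0.258, -0.569, 0.231] pointing down, gripper open.
Joint ranges: [-3.14, 3.14], [-1.21, 2.06], [-1.07, 1.41], [-3.16, 2.05], [-2.99, -0.16], [-3.1, 3.1]. Speed limits (rad/s): [2.79, 2.79, 3.14, 3.14, 3.14, 3.14].

INTERFACE

Orientations are given as a unit quaternion [x, y, z, w].
In Python, from cell import ctrl, optics, ticket gives the robot as it stands. Calls block until the motion is done:
- ctrl.move_to(position, orientation): joint-space move of the TCP to a pose.
- ctrl.movel(position, orientation=None, velocity=0.15): straight line of the TCP; orientation=None keeps the orientation; velocity is the mean speed in m/s.
- ctrl.move_j(angles): joint-space move.
- ctrl.move_gripper(opening, newtons=None): opening from 0.0 (shut) to 1.0 (fully open); newtons is the grip in N (None keeps the last); returns when the fingers have stopped.
- ctrl.wait(seconds).
- ctrl.inverse_kinematics(position, orientation): joint angles nearest the present ones, or None.
- optics.grab_frame(name): name is "side" or "top" or "wrist"; returns (picture, depth): 400x640x3 uint8, blue, green, red; 400x640 float32, m along the optical axis (not along the pixel's ray), 0 where there is no reading.
- optics.camera_model(name): a dict with "fx", "fy", "cx", "cy" (pixels), "cam_to_world" (4x4, takes a point from camera to world coordinates). Camera axes: x right, y down, z forward; pixel columns grow to the right and rows downward; lengths in m; the calibration is good to about 2 mm. A picture is of the moment at which its call begins: read the wrist's pose just before it. camera_model takes no time and is no camera call; for the wrist camera it gives the pose at the moment of the call.
A pose or a line that the arm cannot do raises ctrl.PlanningError and nothing moves.
- ticket.close_job(): hands the job in, once; it reports no verdict.
Readings, each from a call of its own:
- ctrl.current_time_s(): time.
- ctrl.current_qpos(): joint angles.
- ctrl.current_dq(): joint speeds.
- ctrl.current_joint_efforts(): joint torques, N m.
- ctrl.current_tcp_pos(): TCP position.
- ctrl.current_orientation(): TCP orientation.
- ctrl.current_ft_force(): force on the tool from outside, world axes, zero at the start.
- ctrl.current_moment(): the same for the moment, N m.
- ctrl.current_grip_width(): opening from 0.0 (shut) to 1.0 (fully open).
Only numpy, scipy, OpenCV 4.12 (cv2) and the standard library are available. Lean on these libraries where they do the work, as an engineer would, in place of code of your own. Each camera call takes 0.05 s, during which the arm holds its last target.

## Working session

There is one attempt and no reset: what is moved stays moved. The work goes in short steps, each a Python script; the robot and the scene stay as the last script left them, time stands still between calls to the robot, and variables do not carry over. Pictures are saved under pics/ and viewed, and the job is handed in when it is done.

```bash
ls; mkdir -p pics
python3 - <<'E'
from cell import ctrl, optics
import cv2,numpy as np
for n in ["top","side","wrist"]:
    p,d=optics.grab_frame(n); m=optics.camera_model(n)
    cv2.imwrite(f"pics/{n}0.png",p); np.save(f"pics/{n}0.npy",d)
    print(n,m["fx"],m["cx"],m["cy"],np.round(m["cam_to_world"],4).tolist(),d.min(),d.max())
print(ctrl.current_time_s(),ctrl.current_orientation(),ctrl.current_ft_force())
E
```

```text
pics
top 458.98112476090046 326.266761949222 199.04048264366054 [[0.0242, -0.9839, 0.1771, 0.3689], [-0.9996, -0.0264, -0.0099, -0.0423], [0.0145, -0.1768, -0.9841, 1.3019], [0.0, 0.0, 0.0, 1.0]] 0.0 2.2992554
side 502.7822006840527 330.0653411150203 195.07911663751256 [[-0.9024, -0.2089, 0.377, 0.146], [-0.4303, 0.4848, -0.7614, 0.7906], [-0.0237, -0.8493, -0.5273, 0.6625], [0.0, 0.0, 0.0, 1.0]] 0.0 3.6840465
wrist 305.46524363938113 321.4232105365263 197.16282508862446 [[-0.4125, 0.8636, 0.2899, 0.1826], [0.9109, 0.3904, 0.1332, -0.6027], [0.0019, 0.319, -0.9477, 0.3738], [0.0, 0.0, 0.0, 1.0]] 0.0 0.5088776
0.15 [-2.11238991e-01  9.77434092e-01  7.96973610e-04 -2.23803541e-04] [-0.13262023  0.56884992 -0.00515346]
```

View pics/top0.png

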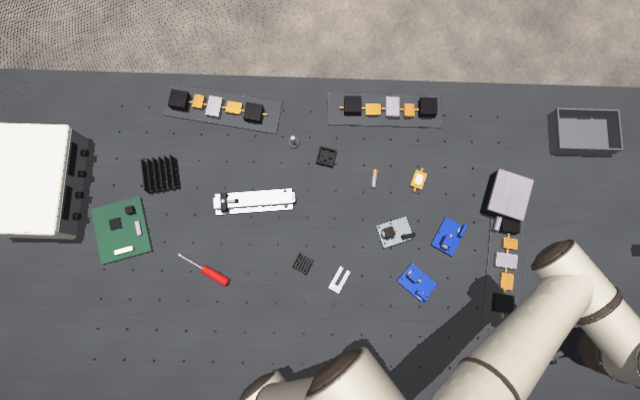

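View pics/side0.png

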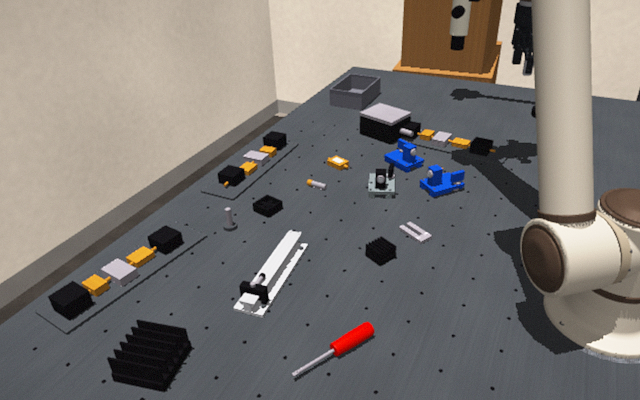

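View pics/wrist0.png

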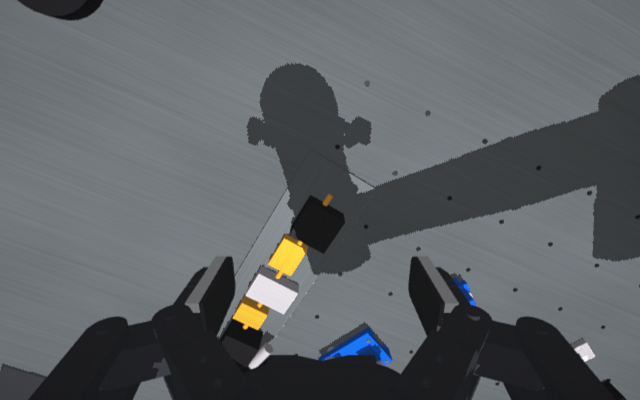

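The top view shows the grey carriage at about (395,232). The rail runs from its entry at (294,200) to the stop at (222,202). I'll zoom in and take coarse positions.

```bash
cat > h.py <<'E'
import numpy as np,cv2
from cell import ctrl,optics
from scipy.spatial.transform import Rotation as R
def ray(m,u,v,z):
    T=np.array(m["cam_to_world"]);d=T[:3,:3]@np.array([(u-m["cx"])/m["fx"],(v-m["cy"])/m["fy"],1])
    o=T[:3,3];return o+d*(z-o[2])/d[2]
def proj(m,P):
    T=np.array(m["cam_to_world"]);p=T[:3,:3].T@(np.array(P)-T[:3,3])
    return np.array([m["fx"]*p[0]/p[2]+m["cx"],m["fy"]*p[1]/p[2]+m["cy"]])
def down(yaw):
    # tool z down, tool x axis at world angle yaw
    x=np.array([np.cos(yaw),np.sin(yaw),0]);z=np.array([0,0,-1.]);y=np.cross(z,x)
    return R.from_matrix(np.c_[x,y,z]).as_quat()
def snap(n,f):
    m=optics.camera_model(n);p,d=optics.grab_frame(n);cv2.imwrite("pics/"+f+".png",p);np.savez("pics/"+f+".npz",d=d,T=m["cam_to_world"],k=[m["fx"],m["fy"],m["cx"],m["cy"]]);return p,d,m
def load(f):
    p=cv2.imread("pics/"+f+".png");z=np.load("pics/"+f+".npz");k=z["k"]
    return p,z["d"],dict(fx=k[0],fy=k[1],cx=k[2],cy=k[3],cam_to_world=z["T"])
E
python3 - <<'E'
from h import *
p=cv2.imread("pics/top0.png");s=cv2.imread("pics/side0.png")
a=cv2.resize(p[150:300,200:480],None,fx=2.8,fy=2.8,interpolation=cv2.INTER_CUBIC)
cv2.imwrite("pics/a.png",a)
b=cv2.resize(s[130:320,220:460],None,fx=3,fy=3,interpolation=cv2.INTER_CUBIC)
cv2.imwrite("pics/b.png",b)
m=optics.camera_model("top")
for n,u,v,z in [("carr",395,233,.02),("entry",294,200,.03),("stop",222,202,.044),("post",293,141,.05),("fan",326,157,.02),("sink",303,264,.03),("fork",340,280,.01),("att",374,178,.01),("amp",418,180,.01)]: print(n,ray(m,u,v,z).round(3))
E
```

```text
carr [ 0.508 -0.25   0.02 ]
entry [0.593 0.036 0.03 ]
stop [0.579 0.234 0.044]
post [0.759 0.043 0.05 ]
fan [ 0.723 -0.051  0.02 ]
sink [0.415 0.004 0.03 ]
fork [ 0.374 -0.099  0.01 ]
att [ 0.667 -0.192  0.01 ]
amp [ 0.664 -0.319  0.01 ]
```

View pics/a.png

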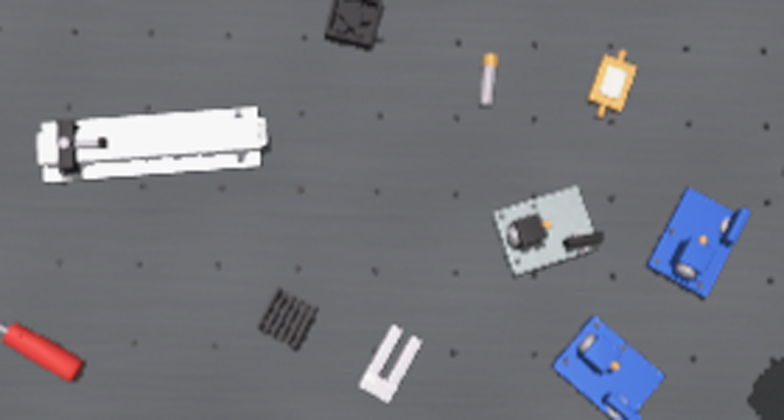

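View pics/b.png

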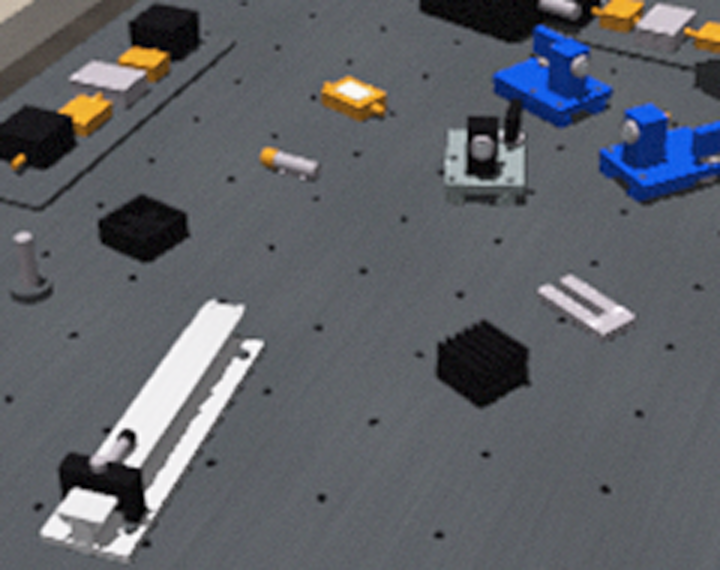

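Run:
```python
from h import *
def ik(p,y):
    q=ctrl.inverse_kinematics(p,down(np.radians(y)));return None if q is None else np.round(q,2)
for y in (107,-73): print("carr",y,ik([.5,-.24,.25],y),ik([.5,-.23,.026],y))
for y in (93.5,-86.5,93.5-95,-86.5-95,93.5-115,-86.5-115): print("rail",y,ik([.58,.17,.07],y),ik([.55,.11,.05],y))
```

```text
carr 107 [-0.16  0.25 -0.14  0.   -1.18 -2.69] [-0.14  0.5  -0.42 -0.   -0.66 -2.71]
carr -73 [-0.16  0.25 -0.14  0.   -1.18  0.45] [-0.14  0.5  -0.42  0.   -0.66  0.43]
rail 93.5 [ 0.55  0.51 -0.24  0.   -0.82  2.65] [ 0.49  0.47 -0.37  0.   -0.73  2.72]
rail -86.5 [ 0.55  0.51 -0.24  0.   -0.82 -0.49] [ 0.49  0.47 -0.37  0.   -0.73 -0.43]
rail -1.5 [ 0.55  0.51 -0.24  0.   -0.82  0.99] [ 0.49  0.47 -0.37  0.   -0.73  1.06]
rail -181.5 [ 0.55  0.51 -0.24  0.   -0.82 -2.15] [ 0.49  0.47 -0.37 -0.   -0.73 -2.08]
rail -21.5 [ 0.55  0.51 -0.24  0.   -0.82  0.64] [ 0.49  0.47 -0.37  0.   -0.73  0.71]
rail -201.5 [ 0.55  0.51 -0.24  0.   -0.82 -2.5 ] [ 0.49  0.47 -0.37 -0.   -0.73 -2.43]
```

Run:
```python
from h import *
ctrl.move_to([.505,-.245,.21],down(np.radians(-73)))
print(ctrl.current_time_s(),ctrl.current_tcp_pos())
snap("wrist","w1");
```

```text
1.6583 [ 0.50472055 -0.24575345  0.21007111]
```

View pics/w1.png

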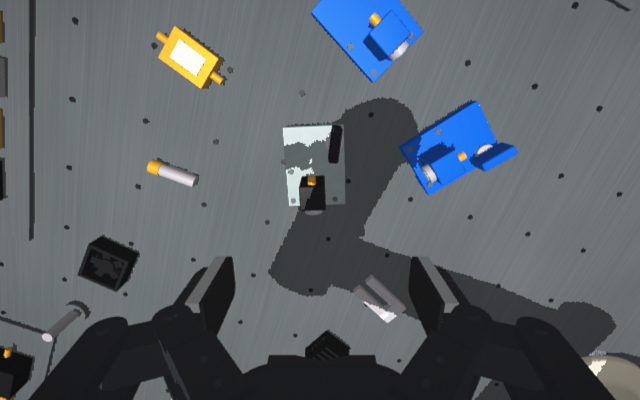

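The wrist view shows the grey carriage around (313,167), head at (312,190), lens pointing down the image, and knob wing at (335,145). I'll measure it with depth-derived heights.

```bash
cat >> h.py <<'E'
def cloud(d,m):
    T=np.array(m["cam_to_world"]);v,u=np.mgrid[:d.shape[0],:d.shape[1]]
    P=np.stack([(u-m["cx"])/m["fx"]*d,(v-m["cy"])/m["fy"]*d,d],-1)@T[:3,:3].T+T[:3,3]
    P[d<=0]=np.nan;return P
E
python3 - <<'E'
from h import *
p,d,m=load("w1");P=cloud(d,m)
z=P[...,2]
print("table z",np.nanmedian(z[215:240,60:90]),np.nanmedian(z[50:100,240:270]))
roi=np.zeros(z.shape,bool);roi[110:225,270:355]=1
for lo,hi,n in [(.013,.03,"base"),(.056,.075,"headtop"),(.045,.056,"knobtop")]:
    M=roi&(z>lo)&(z<hi);Q=P[M]
    if len(Q)<5: continue
    r=cv2.minAreaRect((Q[:,:2]*1000).astype(np.float32))
    print(n,len(Q),np.median(Q,0).round(4),Q.mean(0).round(4),r)
c=cv2.resize(p[100:230,250:380],None,fx=4.5,fy=4.5,interpolation=cv2.INTER_CUBIC);cv2.imwrite("pics/w1c.png",c)
E
```

```text
table z 0.0010602608754787801 0.0008811705541063586
base 3570 [ 0.5201 -0.2543  0.0209] [ 0.5161 -0.2533  0.021 ] ((512.6800537109375, -248.31741333007812), (66.12123107910156, 90.12459564208984), 19.309425354003906)
headtop 799 [ 0.5088 -0.2283  0.0646] [ 0.5085 -0.228   0.0636] ((508.5591735839844, -227.8511505126953), (25.89861488342285, 39.83234405517578), 18.877195358276367)
knobtop 431 [ 0.502  -0.28    0.0525] [ 0.5029 -0.2766  0.0523] ((509.031982421875, -253.30723571777344), (30.378746032714844, 93.76895904541016), 0.36446189880371094)
```

View pics/w1c.png

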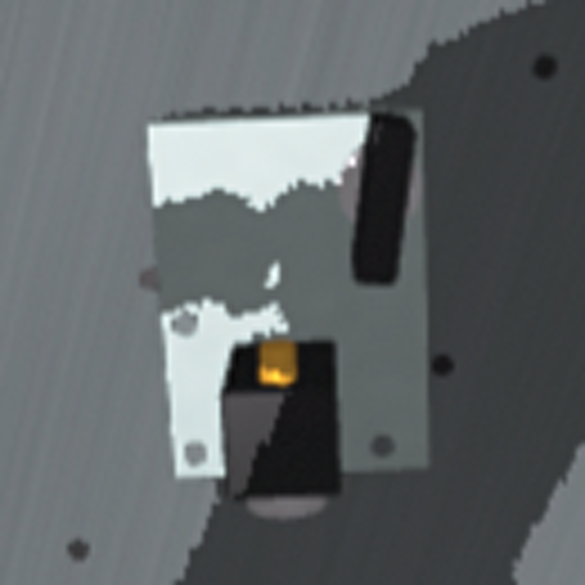

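Run:
```python
from h import *
ctrl.move_to([.585,.11,.23],down(np.radians(-86.5)))
print(ctrl.current_time_s(),ctrl.current_tcp_pos())
p,d,m=snap("wrist","w2")
cv2.imwrite("pics/w2c.png",cv2.resize(p[60:300,200:450],None,fx=2.4,fy=2.4,interpolation=cv2.INTER_CUBIC))
P=cloud(d,m);z=P[...,2];w=P[...,0]
roi=(abs(P[...,0]-.586)<.07)&(abs(P[...,1]-.13)<.16)
print("table",np.nanmedian(z[roi&(z<.004)]))
for lo,hi,n in [(.0285,.034,"top"),(.005,.012,"foot"),(.041,.05,"stop"),(.034,.041,"bump")]:
    Q=P[roi&(z>lo)&(z<hi)]; print(n,len(Q),np.median(Q,0).round(4),cv2.minAreaRect((Q[:,:2]*1000).astype(np.float32)))
```

```text
3.075 [0.58497907 0.10896945 0.22990843]
table 0.0008994987102843299
top 4080 [0.5942 0.1213 0.0309] ((591.6485595703125, 149.28111267089844), (49.55796432495117, 228.92526245117188), 6.01658296585083)
foot 3251 [0.5812 0.1304 0.0089] ((591.2592163085938, 152.55728149414062), (60.14948272705078, 218.5157470703125), 5.839270114898682)
stop 571 [0.5846 0.229  0.0446] ((584.0780639648438, 217.4627227783203), (48.43370819091797, 47.85969543457031), 3.8808422088623047)
bump 190 [0.5851 0.2232 0.039 ] ((584.7412109375, 209.89141845703125), (48.967437744140625, 33.137203216552734), 4.74943208694458)
```

View pics/w2.png

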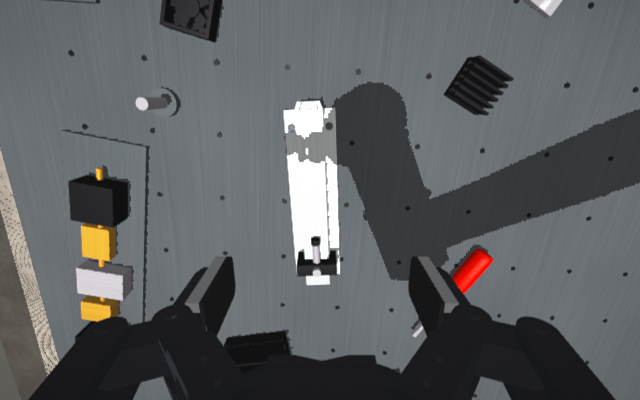

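View pics/w2c.png

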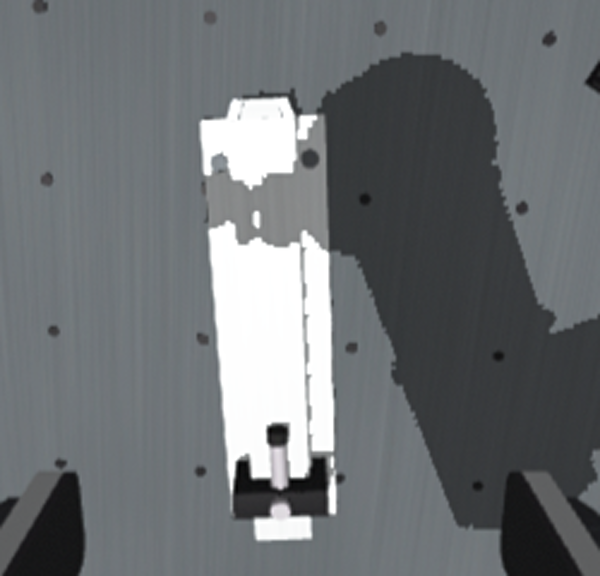

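Run:
```python
from h import *
p,d,m=load("w2");P=cloud(d,m);z=P[...,2]
yaw=np.radians(95.84);c=np.array([.5913,.1526])
for it in range(3):
    x=np.array([np.cos(yaw),np.sin(yaw)]);y=np.array([-x[1],x[0]])
    X=(P[...,:2]-c)@x;Y=(P[...,:2]-c)@y
    M=(z>.0275)&(z<.0335)&(abs(Y)<.025)&(X>-.105)&(X<.02)
    xs=[];lo=[];hi=[]
    for b in np.arange(-.105,.02,.004):
        k=M&(X>=b)&(X<b+.004)
        if k.sum()<10: continue
        xs.append(b+.002);lo.append(Y[k].min());hi.append(Y[k].max())
    xs=np.array(xs);lo=np.array(lo);hi=np.array(hi)
    fl=np.polyfit(xs,lo,1);fh=np.polyfit(xs,hi,1);mid=(fl+fh)/2
    print("w mm",np.median(hi-lo)*1e3,"mid",mid,np.degrees([fl[0],fh[0]]))
    yaw+=mid[0];c=c+y*mid[1]
F=(z>.006)&(z<.012)&(abs(Y)<.04); print("foot Y",Y[F].min(),Y[F].max(),"X",X[F].min(),X[F].max())
T=(z>.025)&(z<.0335)&(abs(Y)<.012)&(abs(X)<.14);print("head X",X[T].min(),X[T].max())
S=(z>.042)&(z<.048)&(abs(Y)<.03)&(abs(X)<.14);print("stop X",np.percentile(X[S],[0,2,50,98,100]),"Y",Y[S].min(),Y[S].max())
B=(z>.0345)&(z<.0415)&(abs(Y)<.006)&(abs(X)<.14);print("bump X",np.percentile(X[B],[0,2,50,100]),np.median(Y[B]))
print(np.degrees(yaw),c)
np.save("rail.npy",[c[0],c[1],yaw])
```

```text
w mm 29.136691557985674 mid [2.52627127e-03 9.08441314e-05] [ 0.31766665 -0.02817729]
w mm 29.14290077678064 mid [1.96919190e-05 4.05798659e-06] [ 0.17342641 -0.17116988]
w mm 29.14294844625572 mid [2.81719682e-08 3.99617121e-09] [ 0.17230207 -0.17229884]
foot Y -0.03024486384683684 0.03003973380154225 X -0.10928478669802696 0.10928663327727757
head X -0.11780606473578584 0.11111955858651466
stop X [0.04124042 0.04319904 0.07798116 0.08837123 0.08885862] Y -0.024693189150469683 0.02413844366217916
bump X [0.04107876 0.04125512 0.05824693 0.07366466] 0.0010742612301468855
95.98587455943631 [0.59120559 0.15259033]
```

Run:
```python
from h import *
q=down(np.radians(109.2-180));g=[.5083,-.2267]
ctrl.move_to(g+[.13],q);ctrl.movel(g+[.0265],velocity=.12)
print(ctrl.current_time_s(),ctrl.current_tcp_pos(),ctrl.current_ft_force())
ctrl.move_gripper(0.0,60)
print(ctrl.current_time_s(),ctrl.current_tcp_pos(),ctrl.current_grip_width(),ctrl.current_ft_force(),ctrl.current_moment())
ctrl.movel(g+[.0365],velocity=.03)
print(ctrl.current_time_s(),ctrl.current_tcp_pos(),ctrl.current_grip_width(),ctrl.current_ft_force(),ctrl.current_moment())
snap("wrist","w3");snap("side","s3")
```

```text
5.4917 [ 0.50902516 -0.22670493  0.02718853] [0.21834447 0.47827112 0.03710974]
6.0667 [ 0.50861413 -0.22676059  0.02686167] 0.2969771993729989 [-0.91932659  0.73898322  1.77476578] [ 0.0942234   0.08936557 -0.01135646]
6.55 [ 0.50808501 -0.22662591  0.03642781] 0.29893647727401196 [-0.46030699  0.04037107 -3.8694816 ] [0.10354315 0.02248368 0.00509891]
```

View pics/w3.png

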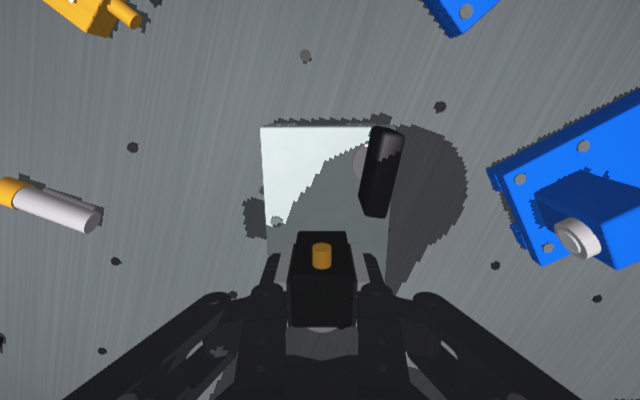

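View pics/s3.png

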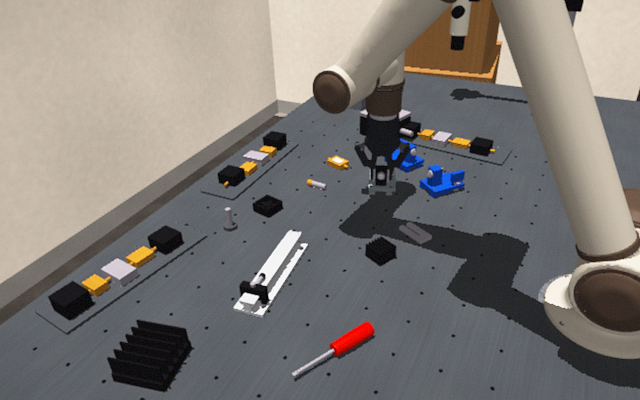

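The head is held between the pads at (320,280), and the base is visible at (320,180) with a measured load of about 3.9 N. Next I'll check the in-hand pose: height, tilt, yaw and centring.

```bash
cat >> h.py <<'E'
def inhand(d,m,tcp,quat):
    P=cloud(d,m);Rt=R.from_quat(quat).as_matrix()
    Q=(P-tcp)@Rt   # tool frame
    # carriage frame-like: xc=-tool x, yc=-? tool y ; zc=-tool z
    return Q
E
python3 - <<'E'
from h import *
p,d,m=load("w3")
tcp=np.array(ctrl.current_tcp_pos());q=np.array(ctrl.current_orientation())
Q=inhand(d,m,tcp,q)
print(R.from_quat(q).as_matrix().round(4).tolist())
roi=np.zeros(d.shape,bool);roi[120:225,240:410]=1
M=roi&(abs(Q[...,2]-.007)<.006)
S=Q[M];A=np.c_[S[:,:2],np.ones(len(S))];co,*_=np.linalg.lstsq(A,S[:,2],rcond=None);res=S[:,2]-A@co
print("n",len(S),"plane",co,"tilt deg",np.degrees(co[:2]),"res",res.std())
# side edges
xs=[];lo=[];hi=[]
for b in np.arange(S[:,0].min()+.003,S[:,0].max()-.003,.003):
    k=(S[:,0]>=b)&(S[:,0]<b+.003)
    xs.append(b+.0015);lo.append(S[k,1].min());hi.append(S[k,1].max())
print(np.round(np.c_[xs,lo,hi]*1e3,1).tolist(), S[:,0].max())
# head top
H=(Q[...,2]<-.030)&(Q[...,2]>-.045)&roi|False
r2=np.zeros(d.shape,bool);r2[225:330,285:360]=1
H=r2&(Q[...,2]<-.030)&(Q[...,2]>-.045);print("head",H.sum(),Q[H].min(0),Q[H].max(0),np.median(Q[H],0))
E
```

```text
[[0.3288, -0.9444, -0.0006], [-0.9444, -0.3288, 0.0002], [-0.0004, 0.0005, -1.0]]
n 10196 plane [ 0.00247776 -0.00762823  0.0057541 ] tilt deg [ 0.14196502 -0.43706531] res 0.0009990322390411347
[[20.1, -29.5, 36.7], [23.1, -29.1, 36.4], [26.1, -29.1, 36.7], [29.1, -29.4, 36.5], [32.1, -29.2, 19.0], [35.1, -29.5, 19.4], [38.1, -29.5, 19.8], [41.1, -29.0, 20.1], [44.1, -29.5, 20.0], [47.1, -29.3, 20.5], [50.1, -29.7, 21.2], [53.1, -29.4, 21.5], [56.1, -29.2, 21.9], [59.1, -29.6, 23.2], [62.1, -29.3, 23.9], [65.1, -29.3, 36.2]] 0.0671145231421578
head 4871 [-0.01938608 -0.01485146 -0.04495359] [ 0.0215549   0.01659718 -0.03000941] [ 0.00433536  0.00083696 -0.03792027]
```

```bash
cat >> h.py <<'E'
_r=np.load("rail.npy");RC=_r[:2];RY=_r[2]
RX=np.array([np.cos(RY),np.sin(RY)]);RN=np.array([-RX[1],RX[0]])
RQ=down(RY-np.pi)
def rp(x,y,z): 
    a=RC+RX*x+RN*y;return [a[0],a[1],z]
def torail(P): 
    d=np.array(P)[:2]-RC;return np.array([d@RX,d@RN,P[2]])
def ftr():
    f=np.array(ctrl.current_ft_force());return np.array([f[:2]@RX,f[:2]@RN,f[2]])
E
python3 - <<'E'
from h import *
p=list(ctrl.current_tcp_pos());ctrl.movel(p[:2]+[.10],velocity=.15)
ctrl.move_to(rp(-.165,0,.10),RQ)
ctrl.movel(rp(-.165,0,.0485),velocity=.1)
ctrl.wait(.2)
print(ctrl.current_time_s(),torail(ctrl.current_tcp_pos()),ftr(),ctrl.current_moment(),R.from_quat(ctrl.current_orientation()).as_matrix().round(4).tolist(),np.degrees(RY))
snap("wrist","w4");snap("side","s4");snap("top","t4")
s=cv2.imread("pics/s4.png");cv2.imwrite("pics/s4c.png",cv2.resize(s[160:330,200:400],None,fx=3.5,fy=3.5,interpolation=cv2.INTER_CUBIC))
E
```

```text
9.0333 [-0.16499926 -0.00057458  0.04941522] [-0.02581086  0.57174692 -4.14834947] [ 0.06370036 -0.00948089 -0.00554573] [[0.1043, -0.9945, 0.0018], [-0.9945, -0.1043, 0.0003], [-0.0002, -0.0018, -1.0]] 95.98587455943631
```

View pics/w4.png

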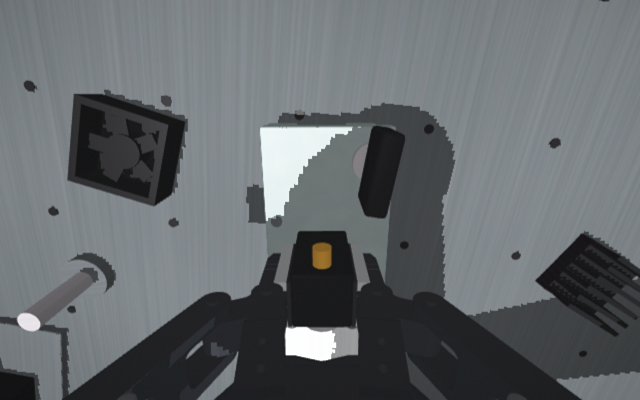

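View pics/s4c.png

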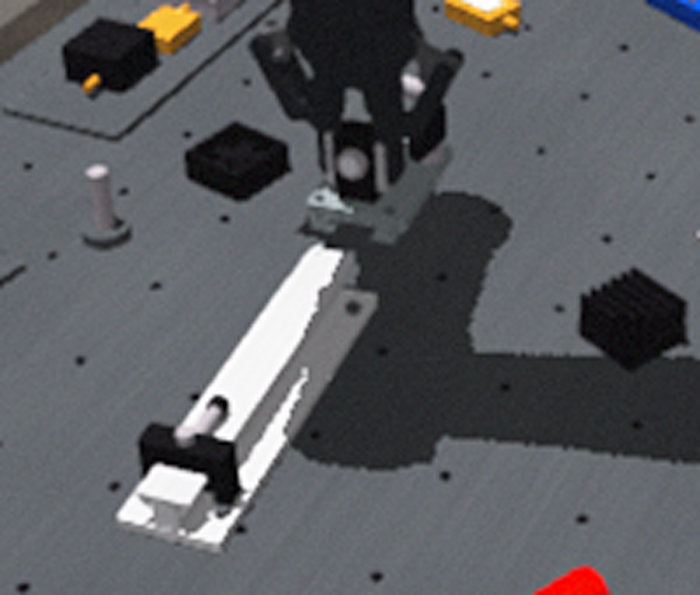

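Run:
```python
from h import *
p,d,m=load("w4")
tcp=np.array(ctrl.current_tcp_pos());q=np.array(ctrl.current_orientation())
print("tcp now",torail(tcp))
Q=inhand(d,m,tcp,q);P=cloud(d,m)
for v in range(322,365,4):
    k=(abs(P[v,:,2]-.031)<.006)&(np.arange(640)>270)&(np.arange(640)<375)
    if k.sum()<20: continue
    print(v,k.sum(),(Q[v,k].mean(0)*1e3).round(1),"y",(Q[v,k,1].min()*1e3).round(1),(Q[v,k,1].max()*1e3).round(1),"z",np.median(P[v,k,2]).round(4))
roi=np.zeros(d.shape,bool);roi[120:225,240:410]=1
M=roi&(abs(Q[...,2]-.007)<.005);S=Q[M];A=np.c_[S[:,:2],np.ones(len(S))];co,*_=np.linalg.lstsq(A,S[:,2],rcond=None)
print("base plane",co,"edges",[ (S[abs(S[:,0]-x)<.0015,1].min()*1e3).round(1) for x in (.022,.03,.04,.05,.06)],S[abs(S[:,0]-.024)<.003,1].max(), "P z",np.median(P[M][:,2]))
# where are rail edge pixels on picture
g=cv2.cvtColor(p,cv2.COLOR_BGR2GRAY)
for v in (332,340,348,354): print(v,np.where(g[v,270:375]>120)[0][[0,-1]]+270)
```

```text
tcp now [-0.1648822  -0.00026158  0.04899328]
330 24 [-64.6   0.4  18.3] y -14.3 15.2 z 0.0306
334 46 [-67.8   0.4  18.1] y -14.4 15.2 z 0.0309
338 46 [-71.1   0.4  18.2] y -14.6 15.2 z 0.0308
342 45 [-74.3   0.6  18.1] y -14.5 15.3 z 0.031
346 44 [-77.8   0.4  18.2] y -14.0 14.8 z 0.0309
350 43 [-81.2   0.7  18.2] y -14.1 14.9 z 0.0308
354 44 [-84.4   0.4  18. ] y -14.1 14.8 z 0.031
358 24 [-88.2   0.4  18.3] y -7.5 8.2 z 0.0308
base plane [0.00524426 0.00223837 0.00551834] edges [np.float64(-29.4), np.float64(-29.5), np.float64(-29.4), np.float64(-29.2), np.float64(-29.5)] 0.0360534381422163 P z 0.04326087280387507
332 [285 357]
340 [285 357]
348 [285 357]
354 [285 357]
```

```bash
cat > slide.py <<'E'
from h import *
import json,sys
def run(x1,step,vel,yc,zc,lim=8,f0=np.array([0,.5,-4.0]),flim=6):
    x=torail(ctrl.current_tcp_pos())[0]
    while x<x1-1e-4:
        x=min(x+step,x1)
        ctrl.movel(rp(x,yc,zc),RQ,velocity=vel)
        t=torail(ctrl.current_tcp_pos());f=ftr()-f0
        print(round(ctrl.current_time_s(),2),(t*1e3).round(2),f.round(2),np.round(ctrl.current_moment(),2))
        if abs(f[1])>lim or abs(f[2])>lim or abs(f[0])>flim: print("STOP");return False
    return True
E
python3 - <<'E'
from slide import *
zc=.0477;yc=-.0004
c=np.array([yc,zc])
for i in range(3):
    ctrl.movel(rp(-.164,c[0],c[1]),RQ,velocity=.03);ctrl.wait(.3)
    t=torail(ctrl.current_tcp_pos());print((t*1e3).round(2),(c*1e3).round(2),ftr())
    if i<2:c=c+np.array([yc,zc])-t[1:]
print(ctrl.current_time_s())
run(-.125,.005,.03,c[0],c[1])
E
```

```text
[-164.     -0.41   47.67] [-0.4 47.7] [ 0.4950454  -0.2487134  -2.95520444]
[-163.99   -0.41   47.74] [-0.39 47.73] [ 0.51562258  0.57495081 -3.79064809]
[-164.     -0.38   47.69] [-0.39 47.69] [-0.8166087   0.75099971 -2.85774422]
10.8333
11.15 [-158.69   -0.43   47.72] [ 0.52 -1.05 -0.25] [0.05 0.   0.03]
11.47 [-153.74   -0.41   47.74] [ 0.13 -0.76  0.75] [ 0.08 -0.02 -0.02]
11.78 [-148.76   -0.41   47.73] [-0.2  -1.23  1.58] [ 0.08 -0.07  0.03]
12.1 [-143.78   -0.4    47.69] [-0.1  -1.03 -0.19] [ 0.08  0.03 -0.01]
12.42 [-138.77   -0.41   47.73] [ 0.19 -0.86 -0.27] [ 0.05 -0.01 -0.06]
12.73 [-133.78   -0.41   47.7 ] [ 0.31 -0.93  1.7 ] [ 0.02 -0.05 -0.03]
13.05 [-128.76   -0.44   47.73] [ 0.03 -0.73 -0.01] [0. 0. 0.]
13.33 [-124.81   -0.41   47.7 ] [ 0.05 -0.37  0.84] [ 0.07  0.05 -0.01]
```

Run:
```python
from slide import *
run(.008,.012,.05,-.0004,.0477,lim=8,flim=5)
snap("wrist","w5");snap("side","s5")
s=cv2.imread("pics/s5.png");cv2.imwrite("pics/s5c.png",cv2.resize(s[160:330,200:400],None,fx=3.5,fy=3.5,interpolation=cv2.INTER_CUBIC))
```

```text
13.72 [-112.34   -0.43   47.74] [-0.19 -0.46  0.52] [0.1  0.03 0.01]
14.12 [-100.41   -0.42   47.73] [ 0.42 -0.34  0.15] [0.02 0.03 0.  ]
14.51 [-88.42  -0.43  47.74] [ 0.84 -0.91  0.83] [ 0.04  0.01 -0.02]
14.9 [-76.4   -0.43  47.74] [-0.54 -0.02  0.41] [ 0.04  0.03 -0.  ]
15.29 [-64.39  -0.43  47.73] [ 0.03 -0.83  0.65] [ 0.1  -0.01 -0.01]
15.68 [-52.43  -0.42  47.72] [-0.17 -0.77  0.88] [ 0.02 -0.01  0.03]
16.07 [-40.41  -0.41  47.69] [-0.2  -0.1   0.26] [0.11 0.02 0.03]
16.47 [-28.42  -0.41  47.71] [-0.45  0.04  0.75] [ 0.09 -0.01  0.01]
16.86 [-16.4   -0.43  47.7 ] [-0.22 -0.65  0.83] [ 0.07 -0.02 -0.01]
17.25 [-4.42 -0.41 47.73] [-0.05 -0.34  1.1 ] [ 0.1   0.02 -0.01]
17.64 [ 7.58 -0.43 47.72] [ 0.03 -0.4   1.13] [0.02 0.   0.01]
17.89 [ 7.9  -0.36 47.68] [ 0.42 -0.7   0.53] [ 0.11  0.01 -0.01]
```

View pics/s5c.png

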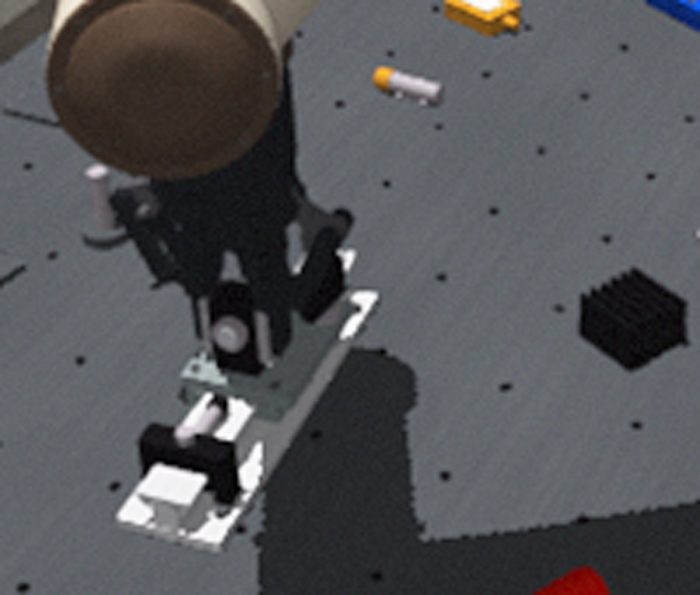

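The side view shows the carriage on the rail, lens at (228,333), nose about 10 mm short of the bumper tip at (218,405). There are no side forces. I'll push gently in 1 mm steps.

Run:
```python
from slide import *
x=.009
while x<.030:
    x+=.001
    ctrl.movel(rp(x,-.0004,.0477),RQ,velocity=.02);ctrl.wait(.1)
    f=np.mean([ftr() for _ in range(4)],0)-[0,.3,-3.3]
    if x>.0135: print(round(ctrl.current_time_s(),2),(torail(ctrl.current_tcp_pos())*1e3).round(2),f.round(2))
    if f[0]<-4.2: break
ctrl.wait(.3)
print([ (ftr()).round(2).tolist() for _ in range(3)])
```

```text
19.74 [14.03 -0.41 47.72] [ 0.13  0.03 -1.09]
20.09 [15.01 -0.39 47.7 ] [-0.03 -0.71 -0.26]
20.44 [16.02 -0.39 47.69] [ 0.56 -1.03 -0.26]
20.79 [17.02 -0.38 47.71] [ 0.23 -0.03 -0.3 ]
21.14 [18.03 -0.39 47.69] [-0.44 -1.07  0.17]
21.49 [18.9  -0.34 47.67] [-0.   -0.35 -0.3 ]
21.84 [19.86 -0.37 47.7 ] [-0.29 -0.24  0.93]
22.19 [20.83 -0.36 47.69] [-2.17  0.28 -0.45]
22.54 [21.84 -0.33 47.67] [-2.8  -0.39 -0.01]
22.89 [22.84 -0.35 47.72] [-4.17 -0.72  0.86]
23.24 [23.7  -0.31 47.68] [-5.56 -1.01  0.89]
[[-5.52, -1.34, -1.68], [-5.52, -1.34, -1.68], [-5.52, -1.34, -1.68]]
```

Run:
```python
from h import *
ctrl.move_gripper(0.65)
t=torail(ctrl.current_tcp_pos());print(t,ftr())
ctrl.movel(rp(t[0],t[1],.12),RQ,velocity=.15)
ctrl.move_to(rp(-.02,.010,.14),RQ);ctrl.wait(.15)
print(ctrl.current_time_s())
tcp=np.array(ctrl.current_tcp_pos());p,d,m=snap("wrist","w6")
P=cloud(d,m);z=P[...,2];Q=P[...,:2]-RC;X=Q@RX;Y=Q@RN
V,U=np.mgrid[:400,:640]
near=(X>-.07)&(X<.1)&(abs(Y)<.06)
b=near&(z>.036)&(z<.0445)&(X<.04);r=cv2.minAreaRect((np.c_[X[b],Y[b]]*1e3).astype(np.float32));print("base",b.sum(),np.median(z[b]),r,X[b].min(),X[b].max(),Y[b].min(),Y[b].max())
k=near&(z>.070)&(z<.076)&(Y>.008)&(X<.0);r=cv2.minAreaRect((np.c_[X[k],Y[k]]*1e3).astype(np.float32));print("knob",k.sum(),np.median(z[k]),r)
```

```text
[ 0.02468435 -0.000842    0.04815904] [-0.74565096 -0.22666365 -0.23422652]
25.0417
base 5459 0.04086872770351532 ((-3.64556884765625, 3.7708740234375), (66.14562225341797, 87.55149841308594), 89.55931854248047) -0.04763868308718133 0.03998693714704336 -0.029470516848156474 0.03713975673126451
knob 640 0.072538574922636 ((-30.40842628479004, 25.954301834106445), (10.09935474395752, 35.86375045776367), 80.6791000366211)
```

View pics/w6.png

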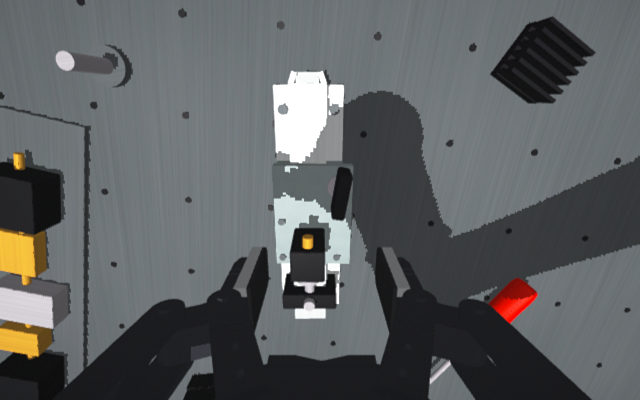

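Run:
```python
from h import *
p,d,m=load("w4")
T=np.array(m["cam_to_world"])
# tool frame at w4 
tcp=np.array(rp(-.165,-.0005,.0492));Q=(cloud(d,m)-tcp)@R.from_quat(RQ).as_matrix()
g=(abs(Q[...,0])<.05)&(abs(Q[...,1])>.0135)&(abs(Q[...,1])<.12)
for a in np.arange(-.11,.0,.01):
    k=g&(Q[...,2]>=a)&(Q[...,2]<a+.01)
    if k.sum()>5: print(round(a,3),k.sum(),"y",(np.percentile(Q[k][:,1],[1,99])*1e3).round(0),"x",(np.percentile(Q[k][:,0],[1,99])*1e3).round(0))
```

```text
-0.1 712 y [-20.  21.] x [16. 20.]
-0.09 7170 y [-60.  62.] x [ 2. 17.]
-0.08 7434 y [-55.  57.] x [-9. 17.]
-0.07 4862 y [-51.  52.] x [-12.  17.]
-0.06 6705 y [-46.  48.] x [-12.  13.]
-0.05 1703 y [-41.  43.] x [-7. 13.]
-0.04 749 y [-25.  26.] x [-11.  11.]
-0.03 1641 y [-25.  29.] x [ 6. 50.]
-0.02 665 y [-25.  27.] x [ 6. 49.]
-0.01 245 y [-24.  25.] x [ 6. 49.]
```

Run:
```python
from h import *
q=down(RY-np.pi-.162)
ctrl.move_gripper(0.36)
ctrl.move_to(rp(-.0304,.0255,.10),q)
ctrl.movel(rp(-.0304,.0255,.0495),q,velocity=.08);ctrl.wait(.2)
print(ctrl.current_time_s(),torail(ctrl.current_tcp_pos()),ftr(),ctrl.current_grip_width())
snap("wrist","w7a")
ctrl.move_gripper(0.0,25)
print(ctrl.current_time_s(),torail(ctrl.current_tcp_pos()),ftr(),ctrl.current_grip_width(),ctrl.current_moment())
snap("wrist","w7")
```

```text
26.7333 [-0.03025408  0.02514163  0.05011246] [-0.19611543 -0.3075218  -0.00549818] 0.35886473398365065
27.0917 [-0.03038381  0.02530046  0.04986543] [-0.43383631  1.20710725  0.91039752] 0.11339831844463093 [-0.0510202   0.04236891 -0.03417021]
```

View pics/w7.png

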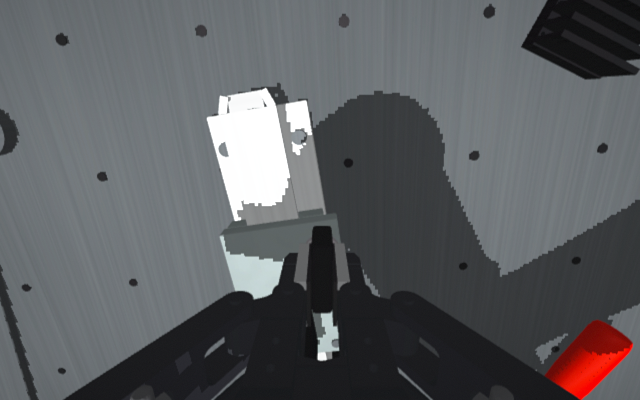

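The wing at (321,265) is between the pads with a width of 9.6 mm, as expected. Now I'll push forward while holding the knob to preload the bumper.

Run:
```python
from h import *
q=down(RY-np.pi-.162)
ctrl.move_gripper(0.0,100)
print(torail(ctrl.current_tcp_pos()),ftr(),ctrl.current_grip_width())
t=torail(ctrl.current_tcp_pos());x=t[0];y=t[1]
for i in range(6):
    x+=.0008
    ctrl.movel(rp(x,.0253,.0498),q,velocity=.02);ctrl.wait(.15)
    f=np.mean([ftr() for _ in range(3)],0)
    print(round(ctrl.current_time_s(),2),(torail(ctrl.current_tcp_pos())*1e3).round(2),f.round(2),np.round(ctrl.current_moment(),2))
    if f[0]<-4.0: break
```

```text
[-0.03040188  0.02530159  0.05001562] [-0.57415985  1.52489192  5.60368346] 0.08884044499347575
27.76 [-30.1   25.36  49.99] [-3.22  0.73  4.27] [-0.98  0.1  -0.04]
28.16 [-29.7   25.37  50.01] [-4.16  0.56  5.75] [-1.41 -0.03 -0.04]
```

Run:
```python
from h import *
q=down(RY-np.pi-.162)
x=-.0297
for i in range(3):
    x+=.0006
    ctrl.movel(rp(x,.0253,.0496-.0002*i),q,velocity=.02);ctrl.wait(.15)
    f=np.mean([ftr() for _ in range(3)],0)
    print(round(ctrl.current_time_s(),2),(torail(ctrl.current_tcp_pos())*1e3).round(2),f.round(2),np.round(ctrl.current_moment(),2))
    if f[0]<-7.0 or abs(f[2])>14: break
snap("wrist","w8");p,d,m=load("w8");P=cloud(d,m);z=P[...,2];Q=P[...,:2]-RC;X=Q@RX;Y=Q@RN
b=(z>.036)&(z<.0445)&(X<-.02)&(X>-.07)&(Y>-.035)&(Y<.0);print("rear X",np.percentile(X[b],[0,.5,1]),np.median(z[b]))
```

```text
28.56 [-29.71  25.35  49.98] [-3.31  0.82  6.74] [-1.11  0.24 -0.03]
28.96 [-29.67  25.38  49.98] [-5.32  0.97  7.79] [-1.64  0.09 -0.01]
29.36 [-29.52  25.38  49.97] [-7.87  0.16  7.59] [-2.15 -0.05 -0.03]
rear X [-0.04745625 -0.04718667 -0.04708263] 0.04086568343450682
```

Run:
```python
from h import *
q=down(RY-np.pi-.162)
def st(): 
    f=np.mean([ftr() for _ in range(3)],0);print(round(ctrl.current_time_s(),2),(torail(ctrl.current_tcp_pos())*1e3).round(2),f.round(2),np.round(ctrl.current_moment(),2));return f
x=-.0279
for z in (.0500,.0506,.0512,.0518):
    ctrl.movel(rp(x,.0253,z),q,velocity=.02);ctrl.wait(.15)
    f=st()
    if f[2]<0: break
```

```text
29.81 [-29.06  25.41  50.02] [-6.32 -0.9   4.12] [-1.61 -0.25 -0.1 ]
30.21 [-28.81  25.42  50.05] [-5.36 -1.43  0.74] [-1.4  -0.52 -0.06]
30.61 [-28.62  25.42  50.31] [-4.4  -2.   -1.64] [-1.5  -0.82 -0.07]
```

Run:
```python
from h import *
def st(): 
    f=np.mean([ftr() for _ in range(3)],0)
    y=R.from_quat(ctrl.current_orientation()).as_matrix()[:,0];ang=(RY-np.pi-np.arctan2(y[1],y[0])+np.pi)%(2*np.pi)-np.pi
    print(round(ctrl.current_time_s(),2),"ang",ang.round(3),(torail(ctrl.current_tcp_pos())*1e3).round(2),f.round(2),np.round(ctrl.current_moment(),2),round(ctrl.current_grip_width(),3));return f
a=.162
while a<1.69:
    a=min(a+.15,1.7)
    qj=ctrl.inverse_kinematics(rp(-.0279,.0253,.0511),down(RY-np.pi-a))
    ctrl.move_j(qj);f=st()
    if np.abs(f).max()>25 or abs(ctrl.current_moment()[2])>.7: print("STOP");break
```

```text
30.88 ang 0.313 [-28.6   25.4   50.31] [-5.03 -2.93 -1.23] [-1.48 -0.78 -0.04] 0.091
31.14 ang 0.463 [-28.62  25.35  50.3 ] [-5.14 -2.48 -2.35] [-1.36 -0.78 -0.07] 0.096
31.41 ang 0.613 [-28.6   25.33  50.31] [-5.1  -2.09 -1.12] [-1.45 -0.87 -0.03] 0.092
31.68 ang 0.763 [-28.57  25.34  50.3 ] [-4.39 -1.27 -2.53] [-1.44 -0.86 -0.07] 0.092
31.94 ang 0.913 [-28.61  25.29  50.32] [-5.1  -2.4  -1.84] [-1.43 -0.81 -0.08] 0.093
32.21 ang 1.063 [-28.59  25.29  50.31] [-4.97 -2.25 -0.64] [-1.49 -0.8  -0.03] 0.092
32.48 ang 1.212 [-28.66  25.34  50.28] [-5.52 -2.57 -1.7 ] [-1.51 -0.89 -0.1 ] 0.095
32.74 ang 1.359 [-28.5   25.44  50.22] [-4.86 -2.59 -2.39] [-1.5  -0.93 -0.03] 0.093
33.01 ang 1.507 [-28.13  25.48  50.16] [-4.52 -3.01 -6.33] [-0.98 -1.02  0.08] 0.093
33.27 ang 1.656 [-28.85  25.64  50.13] [-6.49 -3.92 -6.15] [-2.04 -1.42 -0.02] 0.09
33.52 ang 1.694 [-28.91  25.65  50.14] [-6.42 -4.13 -6.21] [-1.67 -1.31 -0.08] 0.096
```

Run:
```python
from h import *
snap("wrist","w9")
```

```text
(no output)
```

View pics/w9.png

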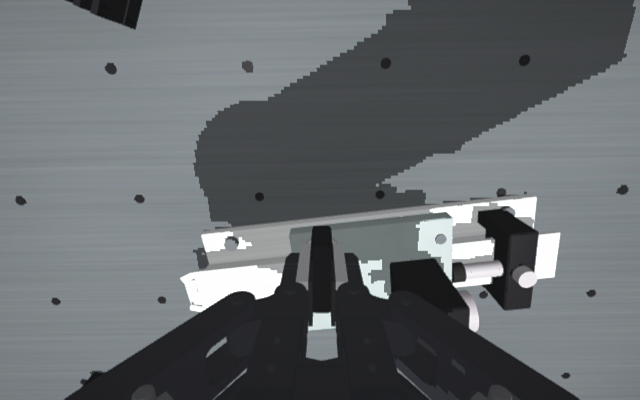

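The wing at (320,265) has turned with the tool, and the nose meets the bumper at about (457,272). I'll release and check.

Run:
```python
from h import *
ctrl.move_gripper(0.28)
t=torail(ctrl.current_tcp_pos());print(ftr(),ctrl.current_grip_width())
q=ctrl.current_orientation()
ctrl.movel(rp(t[0],t[1],.14),velocity=.12)
ctrl.move_to(rp(-.02,.010,.14),RQ);ctrl.wait(.2)
p,d,m=snap("wrist","w10");print(ctrl.current_time_s(),ftr())
P=cloud(d,m);z=P[...,2];Q=P[...,:2]-RC;X=Q@RX;Y=Q@RN
near=(X>-.07)&(X<.1)&(abs(Y)<.06)
b=near&(z>.036)&(z<.0445)&(X<.04);print("base",np.median(z[b]),cv2.minAreaRect((np.c_[X[b],Y[b]]*1e3).astype(np.float32)),X[b].min(),X[b].max(),Y[b].min(),Y[b].max())
k=near&(z>.070)&(z<.076)&(Y>.005)&(X<.0);print("knob",k.sum(),cv2.minAreaRect((np.c_[X[k],Y[k]]*1e3).astype(np.float32)))
cv2.imwrite("pics/w10c.png",cv2.resize(p[60:340,200:440],None,fx=2.1,fy=2.1,interpolation=cv2.INTER_CUBIC))
```

```text
[-0.68399771 -0.96150351  0.4053726 ] 0.27713412289483674
36.5167 [-0.68438911  0.08993487  0.52025688]
base 0.04110727174407264 ((-3.02459716796875, 4.1159820556640625), (66.12125396728516, 85.87997436523438), 89.70042419433594) -0.04599254590823652 0.0399846892945474 -0.029014442973650897 0.037382388636718535
knob 651 ((-28.719390869140625, 26.207366943359375), (35.98892593383789, 10.466755867004395), 84.15491485595703)
```

View pics/w10c.png

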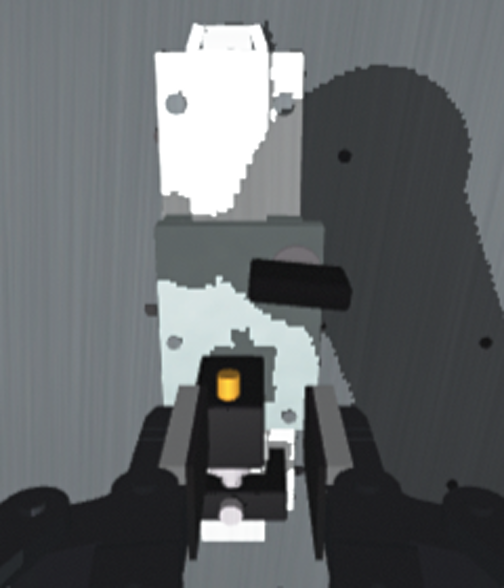

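Run:
```python
from cell import ctrl,ticket
ticket.close_job();print(ctrl.current_time_s())
```

```text
the job is handed in; nothing more can be done
the job is handed in; nothing more can be done
```

The carriage is on the rail, clamped against the bumper, and the job is handed in. The robot clock read about 36.5 s just before hand-in, and no verdict came back.

**What I did**
- I gripped the carriage by its detector head and slid it on from the tapered end with no notable side force.
- I pushed it until the bumper gave about 5 N, roughly 5 mm in. When I let go of the head, it sprang back about 4 mm.
- I then gripped the knob, pushed the carriage forward again to preload the bumper, and turned the knob clockwise while holding it there. After that I released and lifted clear.

**Last checks (wrist camera, after letting go)**
- **Knob:** it stands at about 1.67 rad, past the 1.4 where it becomes tight.
- **Carriage position:** it is seated at the right height, aligned to 0.3°. It is about 1 mm or less off-centre by the measured edges, of which roughly 0.5 mm is camera bias.
- **Bumper:** the nose is about 1.6 mm further in than where it sprang back to, so the bumper should still be pressed about 2–3 mm.
- **Robot:** the gripper was clear of everything, with tool force near zero.

**What disagreed or could not be checked**
- **Knob push stuck:** the first push by the knob stalled at about 8 N because the grip was pressing the carriage down. Easing the tool upward fixed it.
- **Clamp force:** I could not measure the cam force. The twist reading stayed below 0.1 N m while turning, lower than I expected for a tight clamp, so I judge tightness from the knob angle and the tool being pushed aside past 1.4 rad.
- **Bystanders:** I did not re-measure them at the end. No contact force suggested that any had been touched.

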